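Clear the paste tin off the sliding clamp and clamp the tube

ROBOT

A 7-joint arm with a two-finger parallel gripper is mounted at the origin on the work surface. World frame = base frame: x ahead of the robot, y to its left, z up, the work surface at z = 0. Lengths are in m, angles in rad, forces in N, time in s.
With the tool pointing down it reaches from about 0.4 to 0.85 m from the base axis. Payload 4.4 kg.
Tool frame: the origin (TCP) lies at the very end of the fingers, on their centre line; the grasp point (between the pads) lies 19 mm behind it; z points along the fingers, y is the line along which they close (so a half turn about z gives the same grasp; the last joint's range is limited). The gripper opens to 94 mm and grips with 3 to 60 N. Pads are 16 mm wide; open, the fingers measure 119 mm over their backs; the gripper's body (75 mm by 177 mm) begins 78 mm behind the grasp point.
Start: joints at [1.184, 0.628, 0.038, 1.517, -0.027, 0.996, -0.02], TCP at [0.205, -0.617, 0.205] pointing down, gripper open.
Joint ranges: [-3.06, 3.06], [-0.37, 2.12], [-1.25, 1.32], [0.18, 2.47], [-1.1, 4.24], [0.23, 1.98], [-2.94, 2.94]. Speed limits (rad/s): [2.57, 2.57, 3.14, 3.14, 3.14, 3.14, 3.14].

INTERFACE

Orientations are given as a unit quaternion [x, y, z, w].
In Python, from bench import manip, read_camera, ticket gives the robot as it stands.
- The arm moves only by the shell command python3 -m creep 'ROWS' [FORCE]. ROWS is JSON, a list of rows, each an object with "delta_pos": the shift along the tool's x, y, z in units of 40 mm (1.0 is 40 mm), a list of three; "rotation": the turn, a rotation vector about the tool's x, y, z in units of 5 degrees (1.0 is 5 degrees), a list of three; "jaw": the closure, from 0 (fully open) to 1 (shut). In form: [{"delta_pos": [dx, dy, dz], "rotation": [ax, ay, az], "jaw": jaw}, ...]. A call has 1 to 10 rows; each row shifts and turns the commanded pose from where the row before left it, along the tool's axes as they then stand; what a row does not reach is not made up. A row lasts 1/12 s, in which the tool goes at most 41.7 mm and 7.16 degrees, less where a joint would pass 70% of its speed; a pose out of reach is approached as far as the arm can. A call is refused whole if a number of a shift passes 1 or a number of a turn 1, either way. A call with a gripper value outside its range is refused whole. The fingers move at their own pace and stop on an object; FORCE is the grip in N (left out, the last holds). Time passes only in rows, so rows that do not move let the fingers close. It gives the time, the measured TCP pose, the force, the opening and the grip force at its end, in the units of the state.
- manip.get_obs(): the state, without advancing time (a new reading comes with each control period).
- read_camera(name): name is "scene" or "top" or "wrist"; returns a dict with "img" (400x640x3 uint8, blue, green, red), "range_z" (400x640 float32, m along the optical axis (not along the pixel's ray), 0 where there is no reading), "vfov" (degrees; the focal length in pixels is half the picture's height over the tangent of half this angle, whatever the lens; pixels are square), "cx", "cy" (the principal point, pixels), "distortion" ([k1, k2, p1, p2, k3] as OpenCV has them; the pictures are not rectified), "R" (3x3) and "t" (3): a world point X has camera coordinates R X + t; the wrist camera has in their place "T_tool_cam" (4x4, takes a point from camera to tool coordinates, whose origin is the TCP and whose axes are the flange's). Camera axes: x right, y down, z forward; pixel columns grow to the right and rows downward; lengths in m; the calibration is good to about 2 mm. A picture is of the moment at which its call begins: read the wrist's pose just before it.
- ticket.sign_off(): hands the job in; it is judged then, once.
The state is a dict: "clock": time; "joints": joint angles; "qvel": joint speeds; "effort": joint torques, N m; "tool_pos": TCP position; "ee_rot": TCP orientation; "wrist_force": force on the tool from outside, world axes, zero at the start; "ft_torque": the same for the moment, N m; "gripper_width": finger opening in m; "grip_force": force on a finger pad.
Only numpy, scipy, OpenCV 4.12 (cv2) and the standard library are available. Lean on these libraries where they do the work, as an engineer would, in place of code of your own. Each camera call takes 0.05 s, during which the arm holds its last target. There are 200 camera calls.

TASK

Someone has parked the red paste tin on the bed of the sliding clamp: lift it off and stand it upright on the round rubber mat, without dropping it. Then slide the clamp's jaw along until the piece of square tube is squeezed square between jaw and stop with the jaw's sprung brass pad pushed in about halfway or more, without ramming it, and let go so that it stays clamped. Leave the spray can, the jar and the wrench where they are.

Things in the scene. Friction and masses are not known exactly. Their poses are not given: they have to be found in the camera images.
- tin: red lidded tin with a white band, 68 mm diameter, 74 mm tall, with a fixed arch handle over it; about 0.45 kg. It stands on the clamp bed between the jaw's pad and the tube. Origin: centre of its underside, z up, x along the handle bar
- tin_grip (a point): middle of the tin's handle: a level black bar along the tin's x axis, 16 mm thick and 50 mm long, 135 mm above the tin's underside; 60 mm of free space below the bar; the two 6 mm arch legs stand 36 mm either side
- mat: black round rubber mat, 124 mm diameter, 4 mm thick, fixed on the table; origin: centre of its underside (on the table)
- clamp: fixed steel bed of the sliding clamp, 90 (x) by 412 (y) by 24 mm high; origin: centre of its underside. The jaw slides along +y towards a blue stop block (80 wide, 25 thick, 50 mm tall) bolted near the +y end, its face square to y. The stop is set anew each time, face 105 to 135 mm from the bed's centre; its place is not measured: feel for it
- jaw: blue jaw block, 80 (x) by 40 (y) by 50 mm tall; origin: centre of its underside; slides 240 mm along +y from y = -165 mm of the bed, takes about 11 N and stays where left. On its +y side a brass pad, 70 wide, 42 mm tall: its face is 42 mm from the origin when free; springs let it go in up to 8 mm (2.5 N to start, 9.7 N fully in, then rigid)
- jaw_grip (a point): point in the jaw's handle, an upright red square post of 18 by 18 mm and 45 mm tall on top of the jaw, sides along the jaw's x and y; this point is 75 mm above the jaw's origin, 25 mm above the jaw's blue top and 20 mm below the post's top. Take it from above
- tube: loose piece of dark steel square tube, 40 by 40 mm outside, 90 mm long, about 0.28 kg, lying across the bed between the tin and the stop, a little askew and clear of the stop. Origin: centre of its underside; x along its length
- spray: spray can with orange label, 52 mm diameter, 150 mm tall: leave alone. Origin: centre of its underside
- jar: closed jar with green lid, 66 mm diameter, 85 mm tall: leave alone. Origin: centre of its underside
- wrench: steel wrench, 200 mm long, lying along its x: leave alone. Origin: about its middle, underside
Things that resemble listed ones, but are neither listed nor needed, are in the scene too. Of the things that look like the mat, take the one that is farthest to the robot's right at the start.

How it is judged:
By the outcome, as a careful person would: the job done as asked, in the order asked, and still so for the second after the job is handed in, with the robot touching nothing.
It also fails if it takes over 61 s, if anything falls off the work surface, if the arm or the gripper's body presses on something with over 40 N, if the wrist force passes 120 N, or if a joint passes its speed limit or range.

## Working session

There is one attempt and no reset: what is moved stays moved. The work goes in short steps, Python scripts to look and compute and a shell command to move; the robot and the scene stay as the last step left them, time stands still between calls to the robot, and variables do not carry over. Pictures are saved under pics/ and viewed, at most 10 in all, crops included, and the job is handed in when it is done.

```bash
mkdir -p pics; cat > h.py <<'E'
import numpy as np, cv2
from bench import manip, read_camera, ticket
from scipy.spatial.transform import Rotation as Rn
def cam(n):
    o=manip.get_obs(); c=read_camera(n)
    f=200/np.tan(np.radians(c["vfov"])/2)
    c["K"]=np.array([[f,0,c["cx"]],[0,f,c["cy"]],[0,0,1]]); c["D"]=np.array(c["distortion"],float)
    if n=="wrist":
        T=np.eye(4);T[:3,:3]=Rn.from_quat(o["ee_rot"]).as_matrix();T[:3,3]=o["tool_pos"]
        W=T@np.array(c["T_tool_cam"]); c["Rw"]=W[:3,:3]; c["o"]=W[:3,3]
    else:
        R=np.array(c["R"]);c["Rw"]=R.T;c["o"]=-R.T@np.array(c["t"])
    return c
def rays(c,px):
    p=cv2.undistortPoints(np.array(px,float).reshape(-1,1,2),c["K"],c["D"])[:,0]
    return np.c_[p,np.ones(len(p))]
def onplane(c,px,z):
    d=rays(c,px)@c["Rw"].T
    return c["o"]+d*((z-c["o"][2])/d[:,2])[:,None]
def cloud(c):
    v,u=np.mgrid[0:400,0:640]
    d=rays(c,np.c_[u.ravel(),v.ravel()])*c["range_z"].reshape(-1,1)
    return (d@c["Rw"].T+c["o"]).reshape(400,640,3)
E
python3 - <<'E'
from h import *
print(manip.get_obs())
for n in("top","scene"):
    c=cam(n);cv2.imwrite(f"pics/{n}0.png",c["img"]);print(n,c["o"],c["vfov"],c["D"],(c["range_z"]>0).mean())
    np.savez(f"{n}.npz",**{k:v for k,v in c.items()})
E
```

```text
{'clock': 0.0, 'joints': array([ 1.18419285,  0.62930742,  0.03841029,  1.51833044, -0.02700695,
        0.99625291, -0.02002842]), 'qvel': array([-0.00161211, -0.00031904,  0.00043849,  0.00045913,  0.00042287,
        0.00105019, -0.00027867]), 'effort': array([ 1.14919363e-03, -5.49734223e+01,  1.14394683e+00, -1.86638349e+01,
       -5.21971949e-02,  2.33644451e-02,  1.54418340e-04]), 'tool_pos': array([ 0.20481359, -0.61622363,  0.20459061]), 'ee_rot': array([ 9.87163266e-01,  1.59711909e-01, -1.40294826e-04, -8.79589040e-04]), 'wrist_force': array([1.20696674, 0.52246467, 0.46867222]), 'ft_torque': array([ 0.02421772,  0.00090839, -0.01343996]), 'grip_force': 0.0, 'gripper_width': 0.09402903168391012}
top [ 0.46000227 -0.00728262  1.31665237] 44.57602606787819 [-0.11144013  0.          0.          0.          0.        ] 0.99610546875
scene [1.28553406 0.18286572 1.13968185] 50.74613042899249 [-0.00033644  0.          0.          0.          0.        ] 0.9962265625
```

View pics/top0.png

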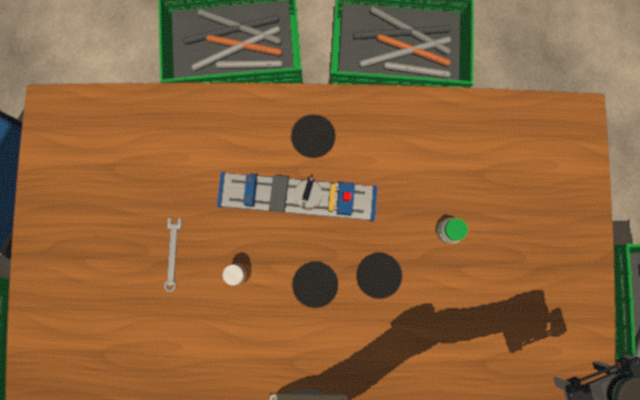

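View pics/scene0.png

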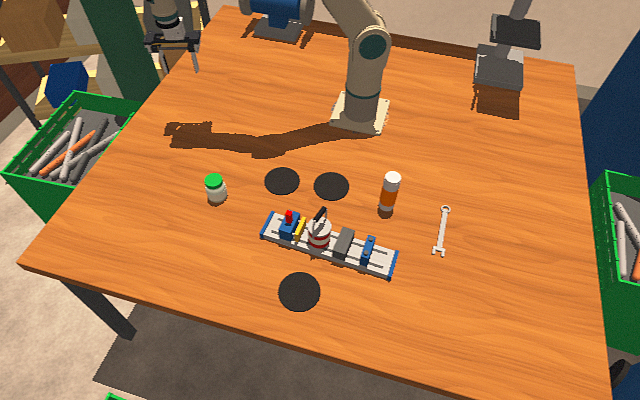

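The top view shows the clamp at (297,196), with the stop at left (250,190), tube (279,193), tin handle (308,189), yellow pad (333,197) and jaw post (347,197). The black discs are at (313,136), (315,285) and (379,275); the last is farthest right, so it is the target mat. The spray can is at (233,274), the jar at (453,230) and the wrench at (172,255). The scene view agrees.

```bash
python3 - <<'E'
from h import *
def ld(n): return dict(np.load(n+".npz"))
c=ld("top");img=c["img"];P=cloud(c);h=cv2.cvtColor(img,cv2.COLOR_BGR2HSV)
print("table z",np.median(P[300:380,100:200,2]))
def box(m): 
    m=m.astype(np.uint8);n,l,s,ce=cv2.connectedComponentsWithStats(m);i=1+s[1:,4].argmax();return l==i
# mats
m=(h[...,2]<50)
n,l,s,ce=cv2.connectedComponentsWithStats(m.astype(np.uint8))
for i in range(1,n):
    if 600<s[i,4]<3000: 
        print("dark",ce[i],s[i],onplane(c,[ce[i]],.004))
# bed: points height 0.015..0.03
roi=np.zeros((400,640),bool);roi[165:228,210:385]=1
bed=roi&(P[...,2]>.012)
px=np.argwhere(bed)[:,::-1]
r=cv2.minAreaRect(px.astype(np.float32));print("bed rect px",r)
cor=onplane(c,cv2.boxPoints(r),.024);print("bed corners",cor)
for lo,hi,nm in((.012,.035,"bed"),(.055,.07,"tube"),(.07,.08,"jaw/stop top"),(.085,.112,"tinlid"),(.112,.125,"posttop"),(.14,.18,"handle")):
    q=P[roi&(P[...,2]>lo)&(P[...,2]<hi)]
    if len(q)>5:
        rr=cv2.minAreaRect((q[:,:2]*1000).astype(np.float32));print(nm,len(q),q.mean(0).round(4),"z",np.median(q[:,2]).round(4),rr)
def blob(c,m,z,nm):
    m=box(m);px=np.argwhere(m)[:,::-1].astype(np.float32);w=onplane(c,px,z)[:,:2]*1000
    print(nm,m.sum(),w.mean(0).round(1),cv2.minAreaRect(w.astype(np.float32)))
S=h[...,1];V=h[...,2];H=h[...,0]
blob(c,roi&((H<8)|(H>172))&(S>150)&(V>120),.119,"post red")
blob(c,roi&(H>15)&(H<35)&(S>120)&(V>120),.066,"pad")
bl=roi&(H>100)&(H<125)&(S>120)&(V>60)
a=bl.copy();a[:,:235]=0;a[:,270:]=0;blob(c,a,.074,"stop")
a=bl.copy();a[:,:320]=0;a[:,366:]=0;blob(c,a,.074,"jaw")
a=roi&(V<100)&(S<90);a[:,:262]=0;a[:,293:]=0;blob(c,a,.064,"tube")
a=roi&(V<60);a[:,:298]=0;a[:,322:]=0;blob(c,a,.167,"handle")
cv2.imwrite("pics/topz.png",cv2.resize(img[160:230,205:390],None,fx=4,fy=4,interpolation=cv2.INTER_NEAREST))
E
```

```text
table z 0.0011937570989094537
dark [313.22839506 136.05349794] [293 116  41  41 972] [[ 0.79552314 -0.00101686  0.004     ]]
dark [378.64658273 275.31654676] [ 358  254   43   43 1112] [[ 0.41868329 -0.18308445  0.004     ]]
dark [314.70892857 284.67232143] [ 294  263   43   44 1120] [[ 0.39082756 -0.01261976  0.004     ]]
dark [618.6547619 374.6521164] [587 356  53  44 756] [[ 0.14764555 -0.8606772   0.004     ]]
bed rect px ((297.1124572753906, 193.36630249023438), (171.53466796875, 55.975006103515625), 0.9710219502449036)
bed corners [[ 0.55704542  0.26812623  0.024     ]
 [ 0.70901046  0.27205952  0.024     ]
 [ 0.70922957 -0.1915291   0.024     ]
 [ 0.55813762 -0.18938964  0.024     ]]
bed 3148 [0.6233 0.0472 0.0255] z 0.0256 ((626.9287719726562, 39.8995361328125), (422.68951416015625, 95.04669952392578), 85.86248016357422)
tube 641 [0.6267 0.0744 0.065 ] z 0.0653 ((623.7099609375, 34.517120361328125), (282.1383056640625, 90.0770034790039), 84.30208587646484)
jaw/stop top 775 [0.6229 0.0072 0.0749] z 0.075 ((623.7185668945312, 34.519683837890625), (283.8226013183594, 85.66226959
[... 494 characters left out ...]
765625, -86.73526763916016), (20.026887893676758, 17.344833374023438), 0.6883450150489807)
pad 129 [619.4 -51.3] ((620.68017578125, -50.794960021972656), (13.180245399475098, 70.86492919921875), 87.26825714111328)
stop 208 [633.1 158.6] ((633.2342529296875, 159.77960205078125), (23.802642822265625, 78.58676147460938), 86.01007080078125)
jaw 309 [613.8 -85.4] ((615.3297729492188, -86.70330047607422), (36.0544319152832, 78.28761291503906), 84.90951538085938)
tube 535 [626.3  85.2] ((627.93115234375, 90.81818389892578), (59.8715705871582, 92.60826873779297), 85.37311553955078)
handle 81 [623.6   9.3] ((623.412109375, 9.384662628173828), (9.822402000427246, 45.77303695678711), 74.57511138916016)
```

View pics/topz.png

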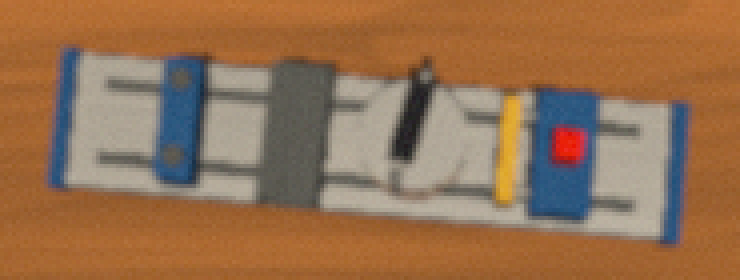

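The 4x crop shows the bed tilted slightly, with the handle bar from crop pixel (400,155) to (425,70), so tin yaw is about -15°. The tube is askew at (295,135) and the jaw post is at (568,145). Moving over the tin now.

```bash
cat >> h.py <<'E'
def go(pos,yaw):
    o=manip.get_obs();R=Rn.from_quat(o["ee_rot"])
    T=Rn.from_euler("z",yaw,degrees=True)*Rn.from_euler("x",180,degrees=True)
    d=R.inv().apply(np.array(pos)-o["tool_pos"])/.04
    dt=T.inv().apply(np.array(pos)-o["tool_pos"])/.04
    print("t",round(o["clock"],2),"pos",o["tool_pos"].round(4),"F",o["wrist_force"].round(1),"w",round(o["gripper_width"],4),"gf",o["grip_force"])
    print(" shift units now-axes",d.round(2),"target-axes",dt.round(2)," turn units",((R.inv()*T).as_rotvec(degrees=True)/5).round(2))
E
python3 -m creep '[{"delta_pos":[0.74,-0.58,0],"rotation":[0,0,0],"jaw":0},{"delta_pos":[0.74,-0.58,0],"rotation":[0,0,0],"jaw":0},{"delta_pos":[0.74,-0.58,0],"rotation":[0,0,0],"jaw":0},{"delta_pos":[0.74,-0.58,0],"rotation":[0,0,0],"jaw":0},{"delta_pos":[0.74,-0.58,0],"rotation":[0,0,0],"jaw":0},{"delta_pos":[0.74,-0.58,0],"rotation":[0,0,0],"jaw":0},{"delta_pos":[0.74,-0.58,0],"rotation":[0,0,0],"jaw":0},{"delta_pos":[0.74,-0.58,0],"rotation":[0,0,0],"jaw":0},{"delta_pos":[0.74,-0.58,0],"rotation":[0,0,0],"jaw":0},{"delta_pos":[0.74,-0.58,0],"rotation":[0,0,0],"jaw":0}]' 20
python3 -c "
from h import *
go([.6235,.0100,.21],-15)"
```

```text
clock: 0.93
tool_pos: [0.4132, -0.3016, 0.2053]
ee_rot: [0.987, 0.16, -0.0, -0.0]
wrist_force: [0.9, 0.2, -1.0]
gripper_width: 0.0939
grip_force: 0.0
t 0.93 pos [ 0.4132 -0.3016  0.2053] F [ 0.9  0.2 -1. ] w 0.0939 gf 0.0
 shift units now-axes [ 7.44 -5.74 -0.12] target-axes [ 3.06 -8.88 -0.12]  turn units [-0.    0.    6.67]
```

```bash
python3 -m creep '[{"delta_pos":[0.74,-0.57,-0.01],"rotation":[0,0,0],"jaw":0},{"delta_pos":[0.74,-0.57,-0.01],"rotation":[0,0,0],"jaw":0},{"delta_pos":[0.74,-0.57,-0.01],"rotation":[0,0,0],"jaw":0},{"delta_pos":[0.74,-0.57,-0.01],"rotation":[0,0,0],"jaw":0},{"delta_pos":[0.74,-0.57,-0.01],"rotation":[0,0,0],"jaw":0},{"delta_pos":[0.74,-0.57,-0.01],"rotation":[0,0,0],"jaw":0},{"delta_pos":[0.74,-0.57,-0.01],"rotation":[0,0,0],"jaw":0},{"delta_pos":[0.74,-0.57,-0.01],"rotation":[0,0,0],"jaw":0},{"delta_pos":[0.74,-0.57,-0.01],"rotation":[0,0,0],"jaw":0},{"delta_pos":[0.74,-0.57,-0.01],"rotation":[0,0,0],"jaw":0}]'
python3 -m creep '[{"delta_pos":[0,0,0],"rotation":[0,0,1],"jaw":0},{"delta_pos":[0,0,0],"rotation":[0,0,1],"jaw":0},{"delta_pos":[0,0,0],"rotation":[0,0,1],"jaw":0},{"delta_pos":[0,0,0],"rotation":[0,0,1],"jaw":0},{"delta_pos":[0,0,0],"rotation":[0,0,1],"jaw":0},{"delta_pos":[0,0,0],"rotation":[0,0,1],"jaw":0},{"delta_pos":[0,0,0],"rotation":[0,0,0.67],"jaw":0},{"delta_pos":[0,0,0],"rotation":[0,0,0],"jaw":0},{"delta_pos":[0,0,0],"rotation":[0,0,0],"jaw":0}]' | head -3
python3 - <<'E'
from h import *
go([.6235,.0100,.14],-15)
c=cam("wrist");img=c["img"];cv2.imwrite("pics/w1.png",img)
P=cloud(c);np.savez("w1.npz",P=P,**{k:v for k,v in c.items()})
q=P[(P[...,2]>.155)&(P[...,2]<.172)&(abs(P[...,0]-.62)<.06)&(abs(P[...,1]-.01)<.04)]
print(len(q),q.mean(0) if len(q) else 0, cv2.minAreaRect((q[:,:2]*1000).astype(np.float32)) if len(q) else 0)
E
```

```text
clock: 1.77
tool_pos: [0.6222, 0.0081, 0.2092]
ee_rot: [0.987, 0.16, -0.0, 0.0]
wrist_force: [0.9, -0.2, 0.1]
gripper_width: 0.0938
grip_force: 0.0
clock: 2.52
tool_pos: [0.6215, 0.0065, 0.2091]
ee_rot: [0.992, -0.129, -0.0, 0.0]
t 2.52 pos [0.6215 0.0065 0.2091] F [-0.1  0.  -0. ] w 0.0939 gf 0.0
 shift units now-axes [ 0.03 -0.1   1.73] target-axes [ 0.03 -0.1   1.73]  turn units [0.   0.01 0.03]
1749 [0.62588894 0.00956628 0.16530203] ((624.6280517578125, 9.79663372039795), (15.485511779785156, 63.15390396118164), 74.6573257446289)
```

View pics/w1.png

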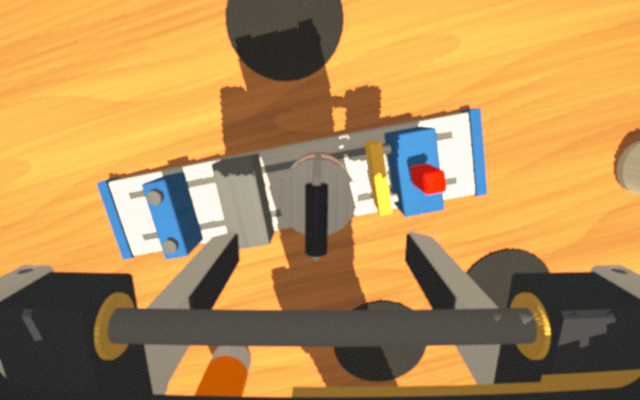

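The wrist view shows the bar at (316,218), upright in the picture and centred between the fingers. The jaw post is at (428,178) and the tube at (245,200). Next: go down, grip and lift.

```bash
python3 -m creep '[{"delta_pos":[0.05,-0.1,0.2],"rotation":[0,0,0.03],"jaw":0},{"delta_pos":[0,0,0.5],"rotation":[0,0,0],"jaw":0},{"delta_pos":[0,0,0.5],"rotation":[0,0,0],"jaw":0},{"delta_pos":[0,0,0.4],"rotation":[0,0,0],"jaw":0},{"delta_pos":[0,0,0.13],"rotation":[0,0,0],"jaw":0},{"delta_pos":[0,0,0],"rotation":[0,0,0],"jaw":0},{"delta_pos":[0,0,0],"rotation":[0,0,0],"jaw":0.3}]' 30
python3 -m creep '[{"delta_pos":[0,0,0],"rotation":[0,0,0],"jaw":0.7},{"delta_pos":[0,0,0],"rotation":[0,0,0],"jaw":1},{"delta_pos":[0,0,0],"rotation":[0,0,0],"jaw":1},{"delta_pos":[0,0,0],"rotation":[0,0,0],"jaw":1},{"delta_pos":[0,0,0],"rotation":[0,0,0],"jaw":1},{"delta_pos":[0,0,0],"rotation":[0,0,0],"jaw":1},{"delta_pos":[0,0,0],"rotation":[0,0,0],"jaw":1},{"delta_pos":[0,0,0],"rotation":[0,0,0],"jaw":1}]' 30
```

```text
clock: 3.15
tool_pos: [0.625, 0.0098, 0.1403]
ee_rot: [0.991, -0.131, 0.0, -0.0]
wrist_force: [-0.6, 0.1, 0.8]
gripper_width: 0.0899
grip_force: 0.0
clock: 3.82
tool_pos: [0.6247, 0.0097, 0.1403]
ee_rot: [0.991, -0.132, 0.0, -0.0]
wrist_force: [0.2, 0.4, -0.7]
gripper_width: 0.0373
grip_force: 0.0
```

```bash
python3 -m creep '[{"delta_pos":[0,0,0],"rotation":[0,0,0],"jaw":1},{"delta_pos":[0,0,0],"rotation":[0,0,0],"jaw":1},{"delta_pos":[0,0,0],"rotation":[0,0,0],"jaw":1},{"delta_pos":[0,0,0],"rotation":[0,0,0],"jaw":1},{"delta_pos":[0,0,0],"rotation":[0,0,0],"jaw":1},{"delta_pos":[0,0,0],"rotation":[0,0,0],"jaw":1}]' 30
python3 -m creep '[{"delta_pos":[0,0,-0.1],"rotation":[0,0,0],"jaw":1},{"delta_pos":[0,0,-0.3],"rotation":[0,0,0],"jaw":1},{"delta_pos":[0,0,-0.5],"rotation":[0,0,0],"jaw":1},{"delta_pos":[0,0,-0.5],"rotation":[0,0,0],"jaw":1},{"delta_pos":[0,0,-0.5],"rotation":[0,0,0],"jaw":1},{"delta_pos":[0,0,-0.3],"rotation":[0,0,0],"jaw":1},{"delta_pos":[0,0,-0.2],"rotation":[0,0,0],"jaw":1},{"delta_pos":[0,0,0],"rotation":[0,0,0],"jaw":1},{"delta_pos":[0,0,0],"rotation":[0,0,0],"jaw":1}]'
python3 -c "
from h import *
go([.4187,-.1831,.219],-15)"
```

```text
clock: 4.32
tool_pos: [0.6247, 0.0098, 0.1403]
ee_rot: [0.991, -0.132, -0.0, -0.0]
wrist_force: [-0.2, -0.3, -0.1]
gripper_width: 0.0153
grip_force: 30.0
clock: 5.07
tool_pos: [0.6245, 0.0097, 0.2364]
ee_rot: [0.991, -0.132, 0.0, -0.0]
wrist_force: [-0.3, 0.0, -4.2]
gripper_width: 0.0152
grip_force: 30.0
t 5.07 pos [0.6245 0.0097 0.2364] F [-0.3  0.  -4.2] w 0.0152 gf 29.995688796043396
 shift units now-axes [-3.71  6.    0.43] target-axes [-3.72  5.99  0.44]  turn units [-0.   -0.   -0.02]
```

```bash
python3 -m creep '[{"delta_pos":[-0.1,0.16,0],"rotation":[0,0,0],"jaw":1},{"delta_pos":[-0.25,0.4,0],"rotation":[0,0,0],"jaw":1},{"delta_pos":[-0.5,0.81,0],"rotation":[0,0,0],"jaw":1},{"delta_pos":[-0.5,0.81,0],"rotation":[0,0,0],"jaw":1},{"delta_pos":[-0.5,0.81,0],"rotation":[0,0,0],"jaw":1},{"delta_pos":[-0.5,0.81,0],"rotation":[0,0,0],"jaw":1},{"delta_pos":[-0.5,0.81,0],"rotation":[0,0,0],"jaw":1},{"delta_pos":[-0.5,0.81,0],"rotation":[0,0,0],"jaw":1},{"delta_pos":[-0.25,0.4,0],"rotation":[0,0,0],"jaw":1},{"delta_pos":[-0.1,0.16,0],"rotation":[0,0,0],"jaw":1}]'
python3 -m creep '[{"delta_pos":[0,0,0],"rotation":[0,0,0],"jaw":1},{"delta_pos":[0,0,0.5],"rotation":[0,0,0],"jaw":1},{"delta_pos":[0,0,0.6],"rotation":[0,0,0],"jaw":1},{"delta_pos":[0,0,0.6],"rotation":[0,0,0],"jaw":1},{"delta_pos":[0,0,0.4],"rotation":[0,0,0],"jaw":1},{"delta_pos":[0,0,0.2],"rotation":[0,0,0],"jaw":1},{"delta_pos":[0,0,0],"rotation":[0,0,0],"jaw":1},{"delta_pos":[0,0,0],"rotation":[0,0,0],"jaw":1}]'
python3 - <<'E'
from h import *
go([.4187,-.1831,.120],-15)
c=cam("scene");cv2.imwrite("pics/s2.png",c["img"][120:280,200:420].repeat(3,0).repeat(3,1))
E
```

```text
clock: 5.9
tool_pos: [0.4149, -0.1853, 0.2357]
ee_rot: [0.991, -0.134, -0.002, 0.0]
wrist_force: [-0.5, -0.6, -4.0]
gripper_width: 0.0148
grip_force: 30.0
clock: 6.57
tool_pos: [0.4202, -0.182, 0.1442]
ee_rot: [0.991, -0.131, -0.0, -0.0]
wrist_force: [-0.7, -0.7, -2.6]
gripper_width: 0.0147
grip_force: 30.0
t 6.57 pos [ 0.4202 -0.182   0.1442] F [-0.7 -0.7 -2.6] w 0.0147 gf 29.995988309383392
 shift units now-axes [-0.03  0.04  0.61] target-axes [-0.03  0.04  0.61]  turn units [-0.    0.   -0.01]
```

View pics/s2.png

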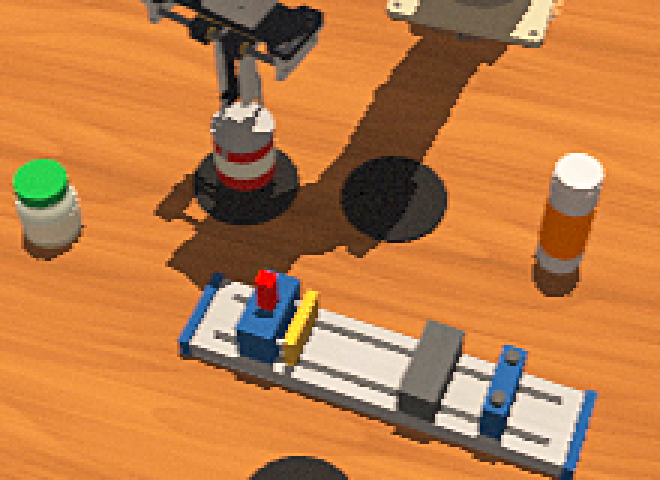

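The tin hangs upright over the middle of the right-hand mat (crop 246,185), and the clamp bed is clear. Lowering.

```bash
python3 -m creep '[{"delta_pos":[-0.03,0.03,0.2],"rotation":[0,0,0],"jaw":1},{"delta_pos":[0,0,0.15],"rotation":[0,0,0],"jaw":1},{"delta_pos":[0,0,0.1],"rotation":[0,0,0],"jaw":1},{"delta_pos":[0,0,0.06],"rotation":[0,0,0],"jaw":1},{"delta_pos":[0,0,0.04],"rotation":[0,0,0],"jaw":1},{"delta_pos":[0,0,0.03],"rotation":[0,0,0],"jaw":1},{"delta_pos":[0,0,0],"rotation":[0,0,0],"jaw":1},{"delta_pos":[0,0,0],"rotation":[0,0,0],"jaw":1}]'
```

```text
clock: 7.28
tool_pos: [0.4181, -0.1835, 0.1211]
ee_rot: [0.991, -0.132, 0.0, 0.0]
wrist_force: [-0.0, -0.1, -3.6]
gripper_width: 0.0152
grip_force: 30.0
```

```bash
python3 -m creep '[{"delta_pos":[0,0,0.03],"rotation":[0,0,0],"jaw":1},{"delta_pos":[0,0,0],"rotation":[0,0,0],"jaw":1},{"delta_pos":[0,0,0],"rotation":[0,0,0],"jaw":1}]'
python3 -c "
from h import *
go([.4187,-.1831,.120],-15)"
```

```text
clock: 7.53
tool_pos: [0.4185, -0.1836, 0.1202]
ee_rot: [0.991, -0.132, 0.001, 0.0]
wrist_force: [0.1, 0.1, -1.2]
gripper_width: 0.015
grip_force: 30.0
t 7.53 pos [ 0.4185 -0.1836  0.1202] F [ 0.1  0.1 -1.2] w 0.015 gf 29.99655783176422
 shift units now-axes [ 0.   -0.01  0.  ] target-axes [ 0.   -0.01  0.  ]  turn units [ 0.   -0.01 -0.02]
```

```bash
python3 -m creep '[{"delta_pos":[0,0,0.02],"rotation":[0,0,0],"jaw":1},{"delta_pos":[0,0,0],"rotation":[0,0,0],"jaw":1},{"delta_pos":[0,0,0],"rotation":[0,0,0],"jaw":0.8},{"delta_pos":[0,0,0],"rotation":[0,0,0],"jaw":0.6},{"delta_pos":[0,0,0],"rotation":[0,0,0],"jaw":0.4},{"delta_pos":[0,0,0],"rotation":[0,0,0],"jaw":0.3},{"delta_pos":[0,0,0],"rotation":[0,0,0],"jaw":0.3},{"delta_pos":[0,0,0],"rotation":[0,0,0],"jaw":0.3},{"delta_pos":[0,0,0],"rotation":[0,0,0],"jaw":0.3},{"delta_pos":[0,0,0],"rotation":[0,0,0],"jaw":0.3}]'
python3 -m creep '[{"delta_pos":[0,0,-0.3],"rotation":[0,0,0],"jaw":0.3},{"delta_pos":[0,0,-0.6],"rotation":[0,0,0],"jaw":0.3},{"delta_pos":[0,0,-0.7],"rotation":[0,0,0],"jaw":0.3},{"delta_pos":[0,0,-0.6],"rotation":[0,0,0],"jaw":0.3},{"delta_pos":[0,0,0],"rotation":[0,0,0],"jaw":0.3},{"delta_pos":[0,0,0],"rotation":[0,0,0],"jaw":0.3}]'
python3 - <<'E'
from h import *
c=cam("top");P=cloud(c)
h=cv2.cvtColor(c["img"],cv2.COLOR_BGR2HSV);H,S,V=h[...,0],h[...,1],h[...,2]
roi=np.zeros((400,640),bool);roi[165:228,210:385]=1
def fit(m,z,nm):
    n,l,s,_=cv2.connectedComponentsWithStats(m.astype(np.uint8));m=l==1+s[1:,4].argmax()
    w=onplane(c,np.argwhere(m)[:,::-1],z)[:,:2]*1000;print(nm,m.sum(),w.mean(0).round(1),cv2.minAreaRect(w.astype(np.float32)))
fit(roi&((H<8)|(H>172))&(S>150)&(V>120),.119,"post")
for nm,lo,hi,y0,y1 in(("tube",.055,.072,.06,.125),("stop",.067,.08,.13,.2),("jaw",.067,.08,-.13,-.06),("post",.11,.125,-.13,-.06),("bed",.015,.035,-.3,.3)):
    q=P[roi&(P[...,2]>lo)&(P[...,2]<hi)&(P[...,1]>y0)&(P[...,1]<y1)]
    print(nm,len(q),q.mean(0).round(4),cv2.minAreaRect((q[:,:2]*1000).astype(np.float32)))
go([.6165,-.0865,.18],-4.1)
c=cam("scene");cv2.imwrite("pics/s3.png",c["img"][120:280,200:420].repeat(3,0).repeat(3,1))
E
```

```text
clock: 8.37
tool_pos: [0.4179, -0.1834, 0.119]
ee_rot: [0.991, -0.132, -0.0, -0.0]
wrist_force: [-0.0, -0.3, -0.3]
gripper_width: 0.0622
grip_force: 0.0
clock: 8.87
tool_pos: [0.4188, -0.1837, 0.2081]
ee_rot: [0.991, -0.132, 0.002, 0.0]
wrist_force: [0.1, 0.4, -1.4]
gripper_width: 0.0659
grip_force: 0.0
post 64 [616.  -86.5] ((615.7742309570312, -86.73505401611328), (20.009828567504883, 17.344606399536133), 0.6866235733032227)
tube 541 [0.629  0.0875 0.0652] ((629.448974609375, 87.938232421875), (40.6104736328125, 90.28132629394531), 84.57402038574219)
stop 277 [0.6348 0.1622 0.0751] ((635.3287353515625, 162.81503295898438), (25.585205078125, 79.86800384521484), 86.43234252929688)
jaw 405 [ 0.6157 -0.0867  0.0752] ((617.3961791992188, -87.25318908691406), (40.37532043457031, 81.06304168701172), 85.76070404052734)
post 56 [ 0.6168 -0.0868  0.1195] ((617.3839111328125, -86.71487426757812), (18.4836368560791, 17.6857967376709), 1.03258216381073)
bed 3778 [0.6248 0.0412 0.0255] ((626.66064453125, 39.924346923828125), (423.3290100097656, 94.63884735107422), 85.86276245117188)
t 8.92 pos [ 0.4179 -0.1833  0.207 ] F [ 0.4 -0.3 -0.1] w 0.0661 gf 0.0
 shift units now-axes [ 4.16 -3.63  0.68] target-axes [ 4.78 -2.77  0.68]  turn units [-0.  -0.  -2.2]
```

View pics/s3.png

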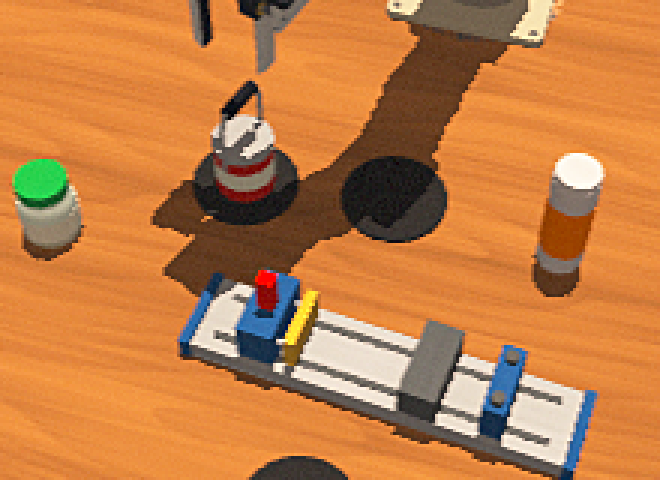

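The tin stands upright on the mat and is released (crop 246,180); nothing else has moved. Now over to the jaw post.

```bash
python3 -m creep '[{"delta_pos":[0.52,-0.45,0],"rotation":[0,0,0],"jaw":0.3},{"delta_pos":[0.52,-0.45,0],"rotation":[0,0,0],"jaw":0.3},{"delta_pos":[0.52,-0.45,0],"rotation":[0,0,0],"jaw":0.3},{"delta_pos":[0.52,-0.45,0],"rotation":[0,0,0],"jaw":0.3},{"delta_pos":[0.52,-0.45,0],"rotation":[0,0,0],"jaw":0.3},{"delta_pos":[0.52,-0.45,0],"rotation":[0,0,0],"jaw":0.3},{"delta_pos":[0.52,-0.45,0],"rotation":[0,0,0],"jaw":0.3},{"delta_pos":[0.52,-0.45,0],"rotation":[0,0,0],"jaw":0.3}]' >/dev/null
python3 -m creep '[{"delta_pos":[0,0,0.2],"rotation":[0,0,-1],"jaw":0.3},{"delta_pos":[0,0,0.3],"rotation":[0,0,-1],"jaw":0.3},{"delta_pos":[0,0,0.2],"rotation":[0,0,-0.2],"jaw":0.3},{"delta_pos":[0,0,0],"rotation":[0,0,0],"jaw":0.3},{"delta_pos":[0,0,0],"rotation":[0,0,0],"jaw":0.3}]'
python3 - <<'E'
from h import *
go([.617,-.087,.08],-4.1)
c=cam("wrist");P=cloud(c)
h=cv2.cvtColor(c["img"],cv2.COLOR_BGR2HSV);H,S,V=h[...,0],h[...,1],h[...,2]
m=((H<8)|(H>172))&(S>150)&(V>100)&(abs(P[...,2]-.119)<.005)&(abs(P[...,0]-.617)<.04)
q=P[m];print(len(q),q.mean(0),cv2.minAreaRect((q[:,:2]*1000).astype(np.float32)))
E
```

```text
clock: 10.05
tool_pos: [0.6151, -0.0881, 0.1778]
ee_rot: [0.999, -0.037, -0.001, -0.0]
wrist_force: [0.3, 0.5, -0.3]
gripper_width: 0.0657
grip_force: 0.0
t 10.05 pos [ 0.6151 -0.0881  0.1778] F [ 0.3  0.5 -0.3] w 0.0657 gf 0.0
 shift units now-axes [ 0.05 -0.03  2.44] target-axes [ 0.05 -0.03  2.44]  turn units [-0.    0.03 -0.04]
566 [ 0.61739411 -0.0868734   0.11926063] ((616.7427978515625, -87.02971649169922), (16.85525131225586, 18.76259994506836), 85.13385009765625)
```

```bash
python3 -m creep '[{"delta_pos":[0.05,-0.03,0.4],"rotation":[0,0,0],"jaw":0.3},{"delta_pos":[0,0,0.6],"rotation":[0,0,0],"jaw":0.3},{"delta_pos":[0,0,0.6],"rotation":[0,0,0],"jaw":0.3},{"delta_pos":[0,0,0.5],"rotation":[0,0,0],"jaw":0.3},{"delta_pos":[0,0,0.34],"rotation":[0,0,0],"jaw":0.3},{"delta_pos":[0,0,0],"rotation":[0,0,0],"jaw":0.3}]'
python3 -m creep '[{"delta_pos":[0,0,0],"rotation":[0,0,0],"jaw":1},{"delta_pos":[0,0,0],"rotation":[0,0,0],"jaw":1},{"delta_pos":[0,0,0],"rotation":[0,0,0],"jaw":1},{"delta_pos":[0,0,0],"rotation":[0,0,0],"jaw":1},{"delta_pos":[0,0,0],"rotation":[0,0,0],"jaw":1},{"delta_pos":[0,0,0],"rotation":[0,0,0],"jaw":1},{"delta_pos":[0,0,0],"rotation":[0,0,0],"jaw":1},{"delta_pos":[0,0,0],"rotation":[0,0,0],"jaw":1},{"delta_pos":[0,0,0],"rotation":[0,0,0],"jaw":1}]' 30
python3 -c "
from h import *
b=np.array([.6267,.0399]);y=np.array([.0715,.9974])
p=b+.0287*y
go([*p,.08],-4.1);o=manip.get_obs();print((o['tool_pos'][:2]-b)@y)"
```

```text
clock: 10.6
tool_pos: [0.6163, -0.0867, 0.0792]
ee_rot: [0.999, -0.037, -0.002, -0.0]
wrist_force: [0.5, -0.0, -0.0]
gripper_width: 0.0656
grip_force: 0.0
clock: 11.35
tool_pos: [0.6183, -0.0873, 0.0817]
ee_rot: [0.999, -0.036, 0.0, 0.0]
wrist_force: [0.2, -1.6, 1.8]
gripper_width: 0.0176
grip_force: 30.0
t 11.35 pos [ 0.6183 -0.0873  0.0817] F [ 0.2 -1.6  1.8] w 0.0176 gf 30.00032275915146
 shift units now-axes [-0.02 -3.9   0.04] target-axes [-0.02 -3.9   0.04]  turn units [ 0.01 -0.   -0.01]
-0.12747687350595438
```

```bash
python3 -m creep '[{"delta_pos":[0,-0.1,0],"rotation":[0,0,0],"jaw":1},{"delta_pos":[0,-0.25,0],"rotation":[0,0,0],"jaw":1},{"delta_pos":[0,-0.3,0],"rotation":[0,0,0],"jaw":1},{"delta_pos":[0,-0.3,0],"rotation":[0,0,0],"jaw":1},{"delta_pos":[0,-0.3,0],"rotation":[0,0,0],"jaw":1},{"delta_pos":[0,-0.3,0],"rotation":[0,0,0],"jaw":1},{"delta_pos":[0,-0.3,0],"rotation":[0,0,0],"jaw":1},{"delta_pos":[0,-0.3,0],"rotation":[0,0,0],"jaw":1},{"delta_pos":[0,-0.2,0],"rotation":[0,0,0],"jaw":1},{"delta_pos":[0,-0.1,0],"rotation":[0,0,0],"jaw":1}]'
python3 -c "
from h import *
b=np.array([.6267,.0399]);y=np.array([.0715,.9974])
p=b+.0287*y
go([*p,.08],-4.1);o=manip.get_obs();print((o['tool_pos'][:2]-b)@y,o['wrist_force'][:2]@y,o['wrist_force'][:2]@[y[1],-y[0]])"
```

```text
clock: 12.18
tool_pos: [0.6252, 0.0066, 0.0817]
ee_rot: [0.999, -0.037, 0.0, 0.003]
wrist_force: [-0.9, -10.8, 2.1]
gripper_width: 0.0175
grip_force: 30.0
t 12.18 pos [0.6252 0.0066 0.0817] F [ -0.9 -10.8   2.1] w 0.0175 gf 30.032862424850464
 shift units now-axes [-0.02 -1.55  0.03] target-axes [-0.02 -1.55  0.04]  turn units [ 0.06 -0.   -0.03]
-0.033278241603597644 -10.878732466405303 -0.0771621577028545
```

```bash
cat > s.py <<'E'
from h import *
b=np.array([.6267,.0399]);y=np.array([.0715,.9974]);o=manip.get_obs()
print("jaw y",((o['tool_pos'][:2]-b)@y).round(4),"Fy",(o['wrist_force'][:2]@y).round(2),"Fx",(o['wrist_force'][:2]@[y[1],-y[0]]).round(2),o['gripper_width'])
E
python3 -m creep '[{"delta_pos":[0,-0.12,0],"rotation":[0,0,0],"jaw":1},{"delta_pos":[0,-0.12,0],"rotation":[0,0,0],"jaw":1},{"delta_pos":[0,-0.12,0],"rotation":[0,0,0],"jaw":1},{"delta_pos":[0,-0.12,0],"rotation":[0,0,0],"jaw":1},{"delta_pos":[0,-0.12,0],"rotation":[0,0,0],"jaw":1}]' >/dev/null; python3 s.py
python3 -m creep '[{"delta_pos":[0,-0.12,0],"rotation":[0,0,0],"jaw":1},{"delta_pos":[0,-0.12,0],"rotation":[0,0,0],"jaw":1},{"delta_pos":[0,-0.12,0],"rotation":[0,0,0],"jaw":1},{"delta_pos":[0,-0.12,0],"rotation":[0,0,0],"jaw":1},{"delta_pos":[0,-0.12,0],"rotation":[0,0,0],"jaw":1}]' > /dev/null; python3 s.py
```

```text
jaw y -0.0118 Fy -14.39 Fx -0.9 0.01791705043452614
jaw y 0.011 Fy -14.67 Fx -0.39 0.018364092007285636
```

```bash
python3 -m creep '[{"delta_pos":[0,-0.08,0],"rotation":[0,0,0],"jaw":1},{"delta_pos":[0,-0.08,0],"rotation":[0,0,0],"jaw":1},{"delta_pos":[0,-0.08,0],"rotation":[0,0,0],"jaw":1},{"delta_pos":[0,-0.08,0],"rotation":[0,0,0],"jaw":1}]' >/dev/null; python3 s.py
python3 -m creep '[{"delta_pos":[0,-0.04,0],"rotation":[0,0,0],"jaw":1},{"delta_pos":[0,-0.04,0],"rotation":[0,0,0],"jaw":1}]' > /dev/null; python3 s.py
python3 -m creep '[{"delta_pos":[0,-0.04,0],"rotation":[0,0,0],"jaw":1}]' > /dev/null; python3 s.py
python3 -m creep '[{"delta_pos":[0,-0.04,0],"rotation":[0,0,0],"jaw":1}]' > /dev/null; python3 s.py
```

```text
jaw y 0.0238 Fy -14.53 Fx -0.43 0.01801801059714386
jaw y 0.0273 Fy -12.99 Fx -1.29 0.018298813355453927
jaw y 0.0287 Fy -13.46 Fx -1.26 0.017945937283664837
jaw y 0.0299 Fy -14.74 Fx -0.95 0.018106582097129013
```

```bash
for i in 1 2 3; do python3 -m creep '[{"delta_pos":[0,-0.04,0],"rotation":[0,0,0],"jaw":1}]' > /dev/null; python3 s.py; done
```

```text
jaw y 0.0309 Fy -16.29 Fx -0.48 0.018309894618017176
jaw y 0.0319 Fy -16.69 Fx -0.92 0.018273731240159193
jaw y 0.0329 Fy -17.87 Fx -1.11 0.01784879756767476
```

```bash
python3 -m creep '[{"delta_pos":[0,-0.03,0],"rotation":[0,0,0],"jaw":1}]' > /dev/null; python3 s.py; python3 -m creep '[{"delta_pos":[0,0,0],"rotation":[0,0,0],"jaw":1},{"delta_pos":[0,0,0],"rotation":[0,0,0],"jaw":1}]' > /dev/null; python3 s.py
python3 - <<'E'
from h import *
c=cam("scene");cv2.imwrite("pics/s4.png",c["img"][190:290,250:420].repeat(4,0).repeat(4,1))
E
```

```text
jaw y 0.0336 Fy -18.75 Fx -1.21 0.017866179752457245
jaw y 0.0338 Fy -16.84 Fx -0.99 0.01778195576192704
```

View pics/s4.png

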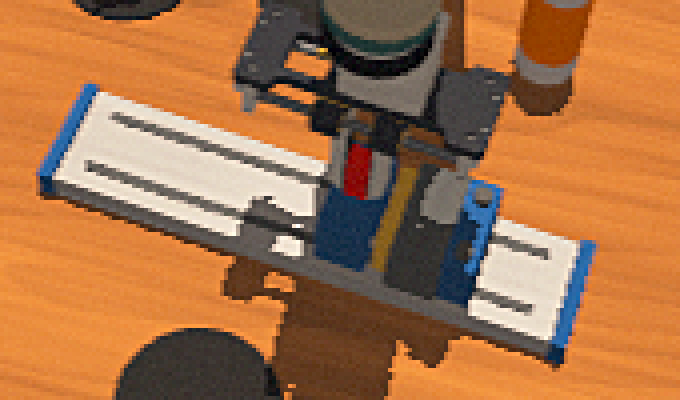

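The jaw, pad, tube and stop are in a row with no gap (crop 340,230 to 470,250). The force slope matches the springs, with roughly 5 mm of compression. One more millimetre, then release.

```bash
python3 -m creep '[{"delta_pos":[0,-0.03,0],"rotation":[0,0,0],"jaw":1}]' > /dev/null; python3 s.py; python3 -m creep '[{"delta_pos":[0,-0.01,0],"rotation":[0,0,0],"jaw":1},{"delta_pos":[0,0,0],"rotation":[0,0,0],"jaw":1}]' > /dev/null; python3 s.py
python3 -m creep '[{"delta_pos":[0,0,0],"rotation":[0,0,0],"jaw":0.75},{"delta_pos":[0,0,0],"rotation":[0,0,0],"jaw":0.6},{"delta_pos":[0,0,0],"rotation":[0,0,0],"jaw":0.4},{"delta_pos":[0,0,0],"rotation":[0,0,0],"jaw":0.4},{"delta_pos":[0,0,0],"rotation":[0,0,0],"jaw":0.4},{"delta_pos":[0,0,0],"rotation":[0,0,0],"jaw":0.4},{"delta_pos":[0,0,0],"rotation":[0,0,0],"jaw":0.4}]'
python3 -m creep '[{"delta_pos":[0,0,-0.3],"rotation":[0,0,0],"jaw":0.4},{"delta_pos":[0,0,-0.6],"rotation":[0,0,0],"jaw":0.4},{"delta_pos":[0,0,-0.6],"rotation":[0,0,0],"jaw":0.4},{"delta_pos":[0,0,-0.6],"rotation":[0,0,0],"jaw":0.4},{"delta_pos":[0,0,-0.6],"rotation":[0,0,0],"jaw":0.4},{"delta_pos":[0,0,-0.6],"rotation":[0,0,0],"jaw":0.4},{"delta_pos":[0,0,0],"rotation":[0,0,0],"jaw":0.4},{"delta_pos":[0,0,0],"rotation":[0,0,0],"jaw":0.4}]'
python3 - <<'E'
from h import *
c=cam("wrist");P=cloud(c);cv2.imwrite("pics/w5.png",c["img"])
h=cv2.cvtColor(c["img"],cv2.COLOR_BGR2HSV);H,S,V=h[...,0],h[...,1],h[...,2]
b=np.array([.6267,.0399]);y=np.array([.0715,.9974]);x=np.array([.9974,-.0715])
al=(P[...,:2]-b)@y;ac=(P[...,:2]-b)@x;z=P[...,2]
def st(nm,m):
    q=P[m];print(nm,m.sum(),"along",np.percentile(al[m],[2,50,98]).round(4),cv2.minAreaRect((q[:,:2]*1000).astype(np.float32)))
st("post",((H<8)|(H>172))&(S>150)&(abs(z-.119)<.005)&(abs(ac)<.03))
st("jaw",(H>100)&(H<125)&(S>100)&(abs(z-.074)<.005)&(al<.07)&(abs(ac)<.06))
st("stop",(H>100)&(H<125)&(S>100)&(abs(z-.074)<.006)&(al>.08)&(abs(ac)<.06))
st("tube",(S<90)&(abs(z-.064)<.0035)&(al>.03)&(al<.13)&(abs(ac)<.06))
st("pad",(H>15)&(H<35)&(S>100)&(abs(z-.066)<.005)&(al>.03)&(al<.13)&(abs(ac)<.06))
E
```

```text
jaw y 0.0342 Fy -18.96 Fx -0.26 0.017987365952271253
jaw y 0.0345 Fy -18.69 Fx -0.52 0.01811066952160278
clock: 15.07
tool_pos: [0.6305, 0.0867, 0.0813]
ee_rot: [0.999, -0.035, -0.0, -0.0]
wrist_force: [0.6, 0.2, -0.5]
gripper_width: 0.056
grip_force: 0.0
clock: 15.73
tool_pos: [0.6317, 0.086, 0.2157]
ee_rot: [0.999, -0.036, 0.002, -0.001]
wrist_force: [-0.4, 0.0, -0.8]
gripper_width: 0.0565
grip_force: 0.0
post 457 along [0.0262 0.0347 0.0431] ((628.679443359375, 74.8493423461914), (17.761798858642578, 17.918079376220703), 86.47794342041016)
jaw 2341 along [0.0166 0.0359 0.0532] ((629.1902465820312, 74.47227478027344), (39.090354919433594, 78.70800018310547), 85.56604766845703)
stop 1529 along [0.111  0.1202 0.1332] ((634.6614379882812, 161.91720581054688), (23.6496639251709, 78.83058166503906), 85.09945678710938)
tube 3409 along [0.0723 0.0911 0.1104] ((630.3199462890625, 122.29354858398438), (57.823204040527344, 89.11255645751953), 85.60160064697266)
pad 876 along [0.0591 0.0649 0.0713] ((629.583740234375, 105.26216125488281), (12.412055015563965, 72.35421752929688), 85.31121063232422)
```

View pics/w5.png

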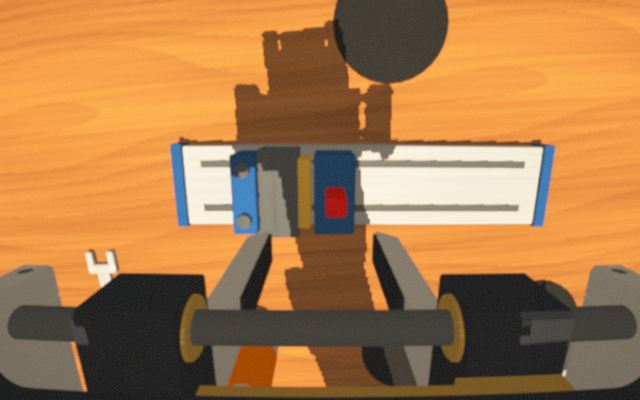

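The wrist view shows the tube (280,190) flush between stop (245,190) and pad (305,190). The jaw post is at (335,202) and stayed there after release. The jaw sits at 34.5 mm and the pad face at about 70.7 mm, so the pad is about 5.8 of 8 mm in.

```bash
python3 -c "
from bench import ticket
print(ticket.sign_off())"
```

```text
the job is handed in; nothing more can be done
None
```

The job is handed in at about 16 s of the 61 s allowed: the tin stands upright on the right-hand mat, and the tube is clamped square between jaw and stop with the pad about 5.8 of 8 mm in and the jaw let go; the verdict was not shown.

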